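# Find and mark the high spot of a belt pulley

### The job

The bare pulley on the runout stand has two bumps on its groove floor, under the spring feeler. Turn it slowly by its black hand knob (no faster than about one turn in six seconds) to find by feel the higher of the two, bring that one exactly under the feeler and leave it at rest there; only then stand the brass marker gently upright on the pulley's top face abreast of the gauge's pointer. Do not knock the gauge or move the other things on the bench.

Things in the scene. Friction and masses are not known exactly. Their poses are not given: they have to be found in the camera images.
- wheel: aluminium belt pulley, 220 mm across, flat on an upright spindle. It turns either way without end; origin on that axis at bench height, z up, the frame turns with the pulley. Flat top face 90 mm above the bench; hub nut in the middle 34 mm across, 16 mm higher. The stiff bearing takes 3 to 5 N at the knob while turning; left alone the pulley stays, but on the steep flank of a bump it turns back off it
- knob (a point): black hand knob, an upright round sleeve of 18 mm diameter on the pulley's top face, that turns freely on its own pin; it reaches from 94 to 136 mm above the bench. This point lies on its axis 116 mm above the bench; it runs on a circle of 55 mm radius round the pulley's axis
- gauge: grey gauge block fixed on the stand. Origin: on the pulley's axis at bench height; x points from that axis to the gauge, so its feeler touches the groove floor in direction +x; z up. It reaches from 114 to 200 mm from the axis, 50 mm wide, 86 mm high at most, lower than the pulley's top face
- pointer_tip (a point): tip of the flat steel pointer on the gauge, above the spring feeler, just outside the pulley's edge, 86 mm above the bench. The feeler always bears on the groove floor: climbing the higher bump takes up to about 12 N along the knob's path, past its crest that falls to zero or becomes a push onward of a few newtons; the lower bump gives about half. The crest lies midway between the two
- mark_spot (a point): point on the pulley's top face (90 mm above the bench) where the marker shall stand: 15 mm in from the pulley's edge, abreast of the pointer tip. It belongs to the gauge and does not turn with the pulley
- marker: small brass marker that starts upright on the bench: round foot 24 mm across and 6 mm thick with an upright stem of 12 mm diameter above it, 42 mm high over all, 70 g. Origin: centre of its underside; z along the stem
- screwdriver: bystander: black-handled screwdriver lying flat on the bench; leave it alone
- wrench: bystander: steel wrench lying flat on the bench; leave it alone
- bearing: bystander: steel bearing ring lying flat, 52 mm across, 15 mm high; leave it alone
- jar: bystander: amber jar, 58 mm across, 85 mm high; leave it alone
- bottle: bystander: white bottle, 72 mm across, 200 mm high; leave it alone
- block: bystander: pale wooden block 90 x 45 x 38 mm; leave it alone
- stand: dark steel stand of the pulley, bolted to the bench; origin on the pulley's axis at bench height. About the bumps: the groove floor under the top flange (radius 92 mm) has two, each rising and falling smoothly over 24 to 32 degrees, over 90 degrees apart, hidden by the flange, the higher 4 mm, the other about half. Where they lie relative to the knob differs every time

How it is judged:
By the outcome, as a careful person would: the job done as asked, in the order asked, and still so for the second after the job is handed in, with the robot touching nothing.
It also fails if it takes over 72 s, if anything falls off the work surface, if the arm or the gripper's body presses on something with over 40 N, if the wrist force passes 120 N, or if a joint passes its speed limit or range.

### The arm

A 7-joint arm with a two-finger parallel gripper is mounted at the origin on the work surface. World frame = base frame: x ahead of the robot, y to its left, z up, the work surface at z = 0. Lengths are in m, angles in rad, forces in N, time in s.
With the tool pointing down it reaches from about 0.4 to 0.875 m from the base axis. Payload 19.3 kg.
Tool frame: the origin (TCP) lies on the centre line of the jaws, within the pads' length; the fingertips stand 14 mm ahead of it and the grasp point (between the pads) lies 5 mm behind it; y points along the fingers, x is the direction in which the jaws open and shut, and the axes are right-handed (so a half turn about y gives the same grasp; the last joint's range is limited). The gripper opens to 85 mm and grips with 20 to 120 N. Pads are 22 mm wide; open, the fingers measure 114 mm over their backs; the gripper's body (76 mm by 85 mm) begins 54 mm behind the grasp point. The pads swing forward as they close: fully open they stand 13 mm farther back than shut.
Start: joints at [1.176, 0.521, -0.036, 1.599, 0.021, 1.021, -0.113], TCP at [0.199, -0.592, 0.245] pointing down, gripper open.
Joint ranges: [-2.91, 2.91], [-0.3, 2.13], [-1.5, 1.42], [0.17, 2.43], [-1.26, 4.41], [0.16, 1.93], [-2.52, 2.52]. Speed limits (rad/s): [1.89, 1.89, 2.39, 2.39, 3.01, 3.01, 3.01].

### API

Orientations are given as [roll, pitch, yaw] about the fixed x, y, z axes, in that order (R = Rz(yaw) Ry(pitch) Rx(roll)).
In Python, from workcell import monitor, grab_frame, workorder gives the robot as it stands.
- The arm moves only by the tool drive_tool, never from a script. Its argument "steps" is one flat list of numbers, 5 for each row, row after row: the finger opening in mm, from 0 to 85.4, then the shift along the world's x, y, z in mm, then the turn about the world's z in degrees. In form: [fingers, tx, ty, tz, twist, fingers, tx, ty, tz, twist, ...]. A call has exactly 5 rows; each row shifts and turns the commanded pose from where the row before left it; what a row does not reach is not made up. A row lasts 1/12 s, in which the tool goes at most 41.7 mm and 7.16 degrees, less where a joint would pass 70% of its speed; a pose out of reach is approached as far as the arm can. A call is refused whole if a number of a shift passes 41.7 or a number of a turn 7.16, either way. A call with a gripper value outside its range is refused whole. The fingers move at their own pace and stop on an object; "grip_force" is the grip in N (left out, the last holds). Time passes only in rows, so rows that do not move let the fingers close, or fill a call up. It gives the time, the measured TCP pose, the force and the opening at its end, in the units of the state.
- monitor.observe(): the state, without advancing time (a new reading comes with each control period).
- grab_frame(name): name is "side" or "top" or "wrist"; returns a dict with "frame" (480x640x3 uint8, red, green, blue), "vertical_fov" (degrees; the focal length in pixels is half the picture's height over the tangent of half this angle, whatever the lens; pixels are square), "cx", "cy" (the principal point, pixels), "xyz" and "orientation" of the camera in the world. Camera axes: x right, y down, z forward; pixel columns grow to the right and rows downward; lengths in m; the calibration is good to about 2 mm. A picture is of the moment at which its call begins. There is no depth.
- workorder.job_done(): hands the job in, once; it reports no verdict.
The state is a dict: "clock": time; "qpos": joint angles; "qd": joint speeds; "joint_efforts": joint torques, N m; "position": TCP position; "tool_rot": TCP orientation; "force": force on the tool from outside, world axes, zero at the start; "moment": the same for the moment, N m; "grip_width": finger opening in m.
Only numpy, scipy, OpenCV 4.12 (cv2) and the standard library are available. Lean on these libraries where they do the work, as an engineer would, in place of code of your own. Each camera call takes 0.05 s, during which the arm holds its last target. There are 200 camera calls.

## Working session

There is one attempt and no reset: what is moved stays moved. The work goes in short steps, Python scripts to look and compute and a tool call to move; the robot and the scene stay as the last step left them, time stands still between calls to the robot, and variables do not carry over. Pictures are saved under pics/ and viewed, about 8 in all and at most 12, crops included, and the job is handed in when it is done.

Besides the shell and the picture viewer there is one more tool, called by a JSON object that holds its "api" and its "payload". drive_tool: Moves the arm, as the interface text tells. Its arguments: {"type":"object","properties":{"steps":{"type":"array"},"grip_force":{"type":"number"}},"required":["steps"]}

```bash
mkdir -p pics
python3 - <<'E'
from workcell import monitor, grab_frame
import cv2,pickle
s=monitor.observe();print(s)
for n in("top","side"):
    f=grab_frame(n);pickle.dump(f,open(n+".pkl","wb"));cv2.imwrite(f"pics/{n}0.png",f["frame"][:,:,::-1])
    print(n,{k:v for k,v in f.items() if k!="frame"})
E
```

```text
{'clock': 0.0, 'qpos': array([ 1.17584515,  0.52203004, -0.03633916,  1.60000397,  0.0212013 ,
        1.02109029, -0.11281923]), 'qd': array([ 1.58088767e-04,  8.13832517e-05,  1.27265437e-03, -1.57999072e-04,
       -6.16822426e-04,  3.83354708e-04, -4.17786434e-04]), 'joint_efforts': array([ 4.52768991e-04, -9.27114701e+01,  1.98021054e+00, -3.69945753e+01,
        1.78482989e-02,  7.92047853e-03,  1.27997529e-05]), 'position': array([ 0.19929039, -0.59203644,  0.24471704]), 'tool_rot': array([-1.57087323e+00,  1.14403343e-03, -1.24606360e+00]), 'force': array([ 0.56881304, -0.58994597, -0.47056205]), 'moment': array([-0.0256696 , -0.00580643, -0.01119315]), 'grip_width': 0.08597160690583555}
top {'vertical_fov': 49.21966956989234, 'cx': 325.2657623339572, 'cy': 236.96043230319697, 'xyz': array([0.31138722, 0.02070104, 1.2447773 ]), 'orientation': array([-2.96280545, -0.021768  , -1.56301393])}
side {'vertical_fov': 51.93166602966234, 'cx': 320.3982038913503, 'cy': 241.5863816879171, 'xyz': array([0.23406112, 0.65259168, 1.00147481]), 'orientation': array([-2.45981267, -0.01719821, -2.72773676])}
```

View pics/top0.png

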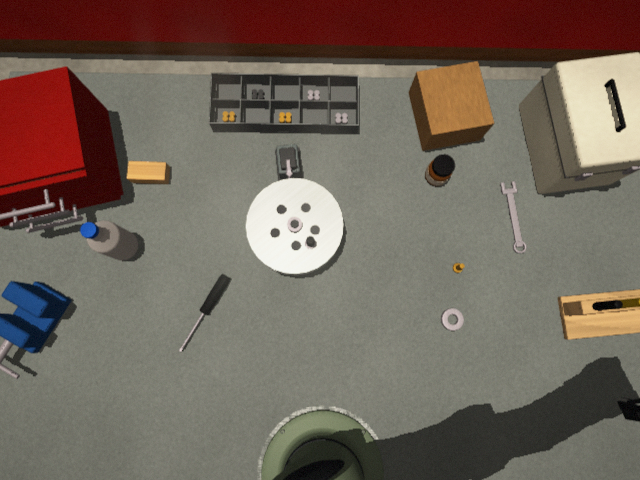

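View pics/side0.png

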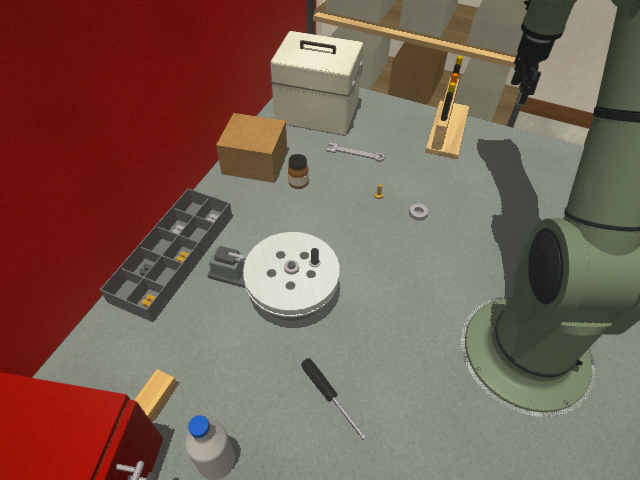

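The top view shows the wheel at (295,226), its knob at (311,242), the gauge at (288,160) and the marker at (458,267). The side view agrees: wheel (292,272), knob (315,256), marker (379,192). Next I measure them.

```bash
cat > h.py <<'E'
import numpy as np,cv2,pickle
from scipy.spatial.transform import Rotation as R
def ray(f,u,v):
    fl=240/np.tan(np.radians(f["vertical_fov"])/2)
    d=R.from_euler("xyz",f["orientation"]).as_matrix()@np.array([(u-f["cx"])/fl,(v-f["cy"])/fl,1.])
    return f["xyz"],d
def onz(f,u,v,z):
    o,d=ray(f,u,v);return (o+d*(z-o[2])/d[2])[:2]
def wheel(f,box):
    x0,y0,x1,y1=box;im=f["frame"][y0:y1,x0:x1]
    m=(im.min(2)>190).astype(np.uint8)
    c=max(cv2.findContours(m,cv2.RETR_EXTERNAL,cv2.CHAIN_APPROX_NONE)[0],key=cv2.contourArea)
    h=cv2.convexHull(c)[:,0]+[x0,y0]
    p=np.array([onz(f,u,v,.09) for u,v in h])
    A=np.c_[2*p,np.ones(len(p))];s=np.linalg.lstsq(A,(p**2).sum(1),rcond=None)[0]
    return s[:2],np.sqrt(s[2]+s[0]**2+s[1]**2),h
E
python3 - <<'E'
from h import *
F={n:pickle.load(open(n+".pkl","rb")) for n in("top","side")}
B={"top":(235,170,355,285),"side":(235,225,350,310)}
MB={"top":(445,255,470,280),"side":(370,180,390,205)}
KB={"top":(303,233,319,250),"side":(308,244,322,268)}
tiles=[]
for n,f in F.items():
    c,r,h=wheel(f,B[n]);print(n,"wheel",c,r)
    x0,y0,x1,y1=MB[n];hsv=cv2.cvtColor(f["frame"][y0:y1,x0:x1],cv2.COLOR_RGB2HSV)
    m=(hsv[...,1]>130)&(hsv[...,2]>70);v,u=np.nonzero(m);u=u+x0;v=v+y0
    print(n,"marker px",u.mean(),v.mean(),u.min(),u.max(),v.min(),v.max(),[onz(f,u.mean(),v.mean(),z) for z in(.0,.012,.02)])
    x0,y0,x1,y1=KB[n];m=f["frame"][y0:y1,x0:x1].max(2)<70;v,u=np.nonzero(m);u=u+x0;v=v+y0
    print(n,"knob",u.mean(),v.mean(),u.min(),u.max(),v.min(),v.max(),onz(f,u.mean(),v.mean(),.116))
t=F["top"]["frame"][135:255,235:355];s=F["side"]["frame"][190:310,200:350]
a=cv2.resize(t,(600,600),interpolation=cv2.INTER_CUBIC)
cv2.imwrite("pics/c1.png",a[:,:,::-1])
cv2.imwrite("pics/c2.png",cv2.resize(s,(750,600),interpolation=cv2.INTER_CUBIC)[:,:,::-1])
E
```

```text
top wheel [0.54752123 0.06717557] 0.10895829956151533
top marker px 457.8101265822785 267.1518987341772 453 463 263 272 [array([ 0.46660172, -0.32380203]), array([ 0.46510541, -0.32048093]), array([ 0.46410787, -0.31826686])]
top knob 310.3125 243.75 307 313 242 245 [0.50016443 0.03024921]
side wheel [0.54658265 0.06818945] 0.10873754405514965
side marker px 378.53968253968253 191.9047619047619 375 382 184 197 [array([ 0.46748615, -0.33510301]), array([ 0.46468918, -0.32326812]), array([ 0.46282453, -0.3153782 ])]
side knob 314.12 256.2 311 318 249 264 [0.50497231 0.03320169]
```

View pics/c1.png

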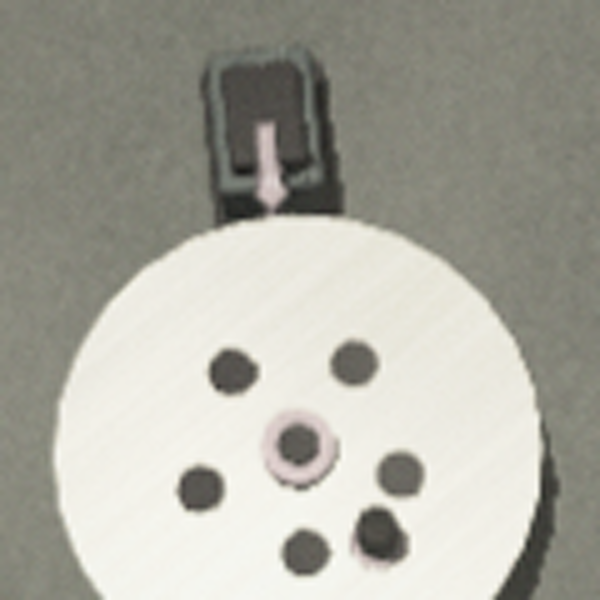

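View pics/c2.png

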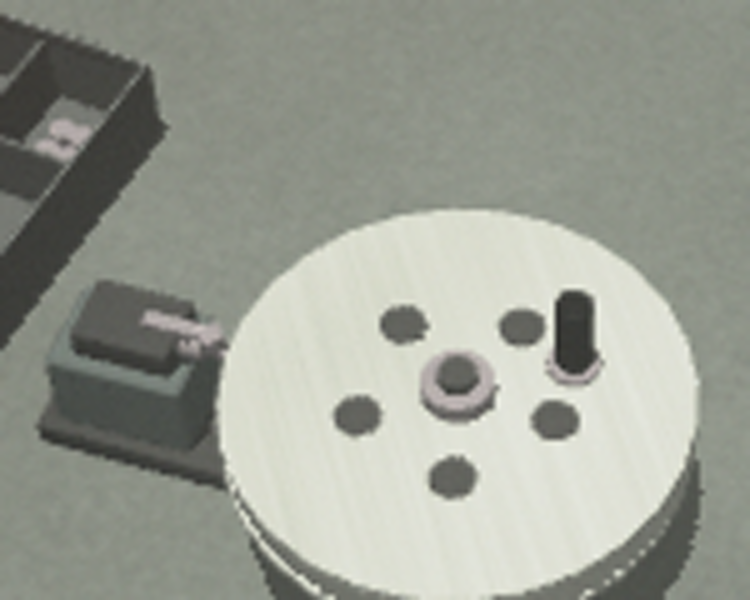

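The crops show the pointer tip at about (289,177) in the top image and (244.6,258.6) in the side image. The knob's top is at (310.7,241) in the top image.

Run:
```python
from h import *
F={n:pickle.load(open(n+".pkl","rb")) for n in("top","side")}
c=np.array([.547,.0677])
for n,q,k in(("top",(289,177),(310.7,241)),("side",(244.6,258.6),(314.4,249.8))):
    p=onz(F[n],*q,.086)-c;print(n,"tip",p,np.hypot(*p),np.degrees(np.arctan2(p[1],p[0])))
    p=onz(F[n],*k,.136);d=p-c;print("knob",p,np.hypot(*d),np.degrees(np.arctan2(d[1],d[0])))
    # gauge body / stem axis
for q in((288.0,159.8),(287.6,150)):
    p=onz(F["top"],*q,.086)-c;print(np.degrees(np.arctan2(p[1],p[0])))
```

```text
top tip [0.11270145 0.0136183 ] 0.11352125238986933 6.889943802294688
knob [0.50281333 0.02932554] 0.05852402377864276 -139.02691129382737
side tip [0.11107752 0.0176926 ] 0.11247774739779802 9.050135098093136
knob [0.5056383  0.03054904] 0.055596614387239895 -138.06990677243198
6.213844136554605
5.840933159479688
```

{"api": "drive_tool", "payload": {"steps": [60,17,34.5,-2.5,0,60,17,34.5,-2.5,0,60,17,34.5,-2.5,0,60,17,34.5,-2.5,0,60,17,34.5,-2.5,0], "grip_force": 60}}

```text
clock: 0.52
position: [0.2847, -0.418, 0.2325]
tool_rot: [-1.571, 0.0, -1.246]
force: [1.4, -1.3, 0.7]
grip_width: 0.0599
```

{"api": "drive_tool", "payload": {"steps": [60,17,34.5,-2.5,0,60,17,34.5,-2.5,0,60,17,34.5,-2.5,0,60,17,34.5,-2.5,0,60,17,34.5,-2.5,0]}}

```text
clock: 0.93
position: [0.3697, -0.2455, 0.2202]
tool_rot: [-1.571, -0.0, -1.246]
force: [1.4, -0.7, 0.0]
grip_width: 0.0598
```

{"api": "drive_tool", "payload": {"steps": [60,17,34.5,-2.5,0,60,17,34.5,-2.5,0,60,17,34.5,-2.5,0,60,17,34.5,-2.5,0,60,17,34.5,-2.5,0]}}

```text
clock: 1.35
position: [0.4548, -0.073, 0.2077]
tool_rot: [-1.571, 0.0, -1.246]
force: [0.6, -0.8, -0.8]
grip_width: 0.0604
```

{"api": "drive_tool", "payload": {"steps": [60,17,34.5,-2.5,0,60,17,34.5,-2.5,0,60,17,34.5,-2.5,0,60,0,0,0,0,60,0,0,0,0]}}

```text
clock: 1.77
position: [0.5055, 0.0307, 0.1997]
tool_rot: [-1.571, 0.001, -1.242]
force: [-0.8, -0.9, -0.8]
grip_width: 0.0597
```

{"api": "drive_tool", "payload": {"steps": [60,0,1,-17,0,60,0,0,-17,0,60,0,0,-17,0,60,0,0,-17,0,60,0,0,-16,0]}}

```text
clock: 2.18
position: [0.5049, 0.0283, 0.1155]
tool_rot: [-1.571, -0.0, -1.248]
force: [0.8, -0.3, -0.3]
grip_width: 0.0602
```

{"api": "drive_tool", "payload": {"steps": [16,0,0,0,0,16,0,0,0,0,16,0,0,0,0,16,0,0,0,0,16,0,0,0,0]}}

```text
clock: 2.6
position: [0.506, 0.0296, 0.1174]
tool_rot: [-1.569, -0.0, -1.246]
force: [-0.9, 1.1, 7.2]
grip_width: 0.0168
```

{"api": "drive_tool", "payload": {"steps": [10,0,0,0,0,10,0,0,0,0,10,0,0,0,0,10,0,0,0,0,10,0,0,0,0]}}

```text
clock: 3.02
position: [0.506, 0.0297, 0.1174]
tool_rot: [-1.569, -0.0, -1.246]
force: [-2.5, 0.9, 10.0]
grip_width: 0.0167
```

Run:
```python
from workcell import monitor, grab_frame
import cv2
s=monitor.observe();print(s['position'],s['force'],s['moment'],s['grip_width'])
f=grab_frame("side");cv2.imwrite("pics/g1.png",cv2.resize(f["frame"][150:310,180:380],(800,640))[:,:,::-1][:600])
```

```text
[0.50597198 0.02965137 0.11741284] [-2.5038919   0.85026758 10.02094779] [0.19811748 0.38279265 0.00864772] 0.016672391369004277
```

View pics/g1.png

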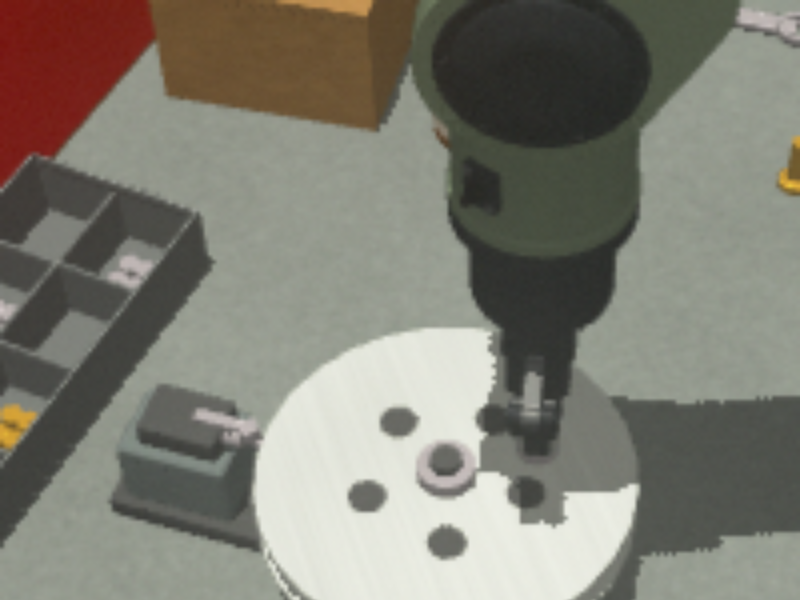

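The gripper holds the knob, with the fingers clear of the hub. Next I generate the turning rows at 2° per row (24°/s, well under the limit).

```bash
cat > arc.py <<'E'
import numpy as np,sys
def arc(a0,step,ncalls,r=55.,f=10):
    a=np.radians(a0+step*np.arange(ncalls*5+1));p=np.round(r*np.c_[np.cos(a),np.sin(a)],1);d=np.round(np.diff(p,axis=0),1)
    for k in range(ncalls): print(round(a0+step*5*(k+1),1),[float(x) if x%1 else int(x) for q in d[5*k:5*k+5] for x in (f,q[0],q[1],0,0)])
if __name__=="__main__": arc(*map(float,sys.argv[1:3]),int(sys.argv[3]))
E
python3 arc.py -137.7 2 18
```

```text
-127.7 [10, 1.3, -1.4, 0, 0, 10, 1.4, -1.4, 0, 0, 10, 1.4, -1.3, 0, 0, 10, 1.5, -1.2, 0, 0, 10, 1.5, -1.2, 0, 0]
-117.7 [10, 1.5, -1.2, 0, 0, 10, 1.6, -1.1, 0, 0, 10, 1.6, -1, 0, 0, 10, 1.6, -1, 0, 0, 10, 1.7, -0.9, 0, 0]
-107.7 [10, 1.7, -0.9, 0, 0, 10, 1.8, -0.8, 0, 0, 10, 1.8, -0.7, 0, 0, 10, 1.8, -0.7, 0, 0, 10, 1.8, -0.6, 0, 0]
-97.7 [10, 1.8, -0.5, 0, 0, 10, 1.9, -0.5, 0, 0, 10, 1.8, -0.5, 0, 0, 10, 1.9, -0.3, 0, 0, 10, 1.9, -0.3, 0, 0]
-87.7 [10, 1.9, -0.2, 0, 0, 10, 2, -0.2, 0, 0, 10, 1.9, -0.1, 0, 0, 10, 1.9, 0, 0, 0, 10, 1.9, 0, 0, 0]
-77.7 [10, 1.9, 0.2, 0, 0, 10, 1.9, 0.1, 0, 0, 10, 1.9, 0.3, 0, 0, 10, 1.9, 0.3, 0, 0, 10, 1.9, 0.4, 0, 0]
-67.7 [10, 1.9, 0.4, 0, 0, 10, 1.8, 0.5, 0, 0, 10, 1.9, 0.6, 0, 0, 10, 1.8, 0.6, 0, 0, 10, 1.8, 0.7, 0, 0]
-57.7 [10, 1.7, 0.8, 0, 0, 10, 1.8, 0.8, 0, 0, 10, 1.7, 0.9, 0, 0, 10, 1.6, 0.9, 0, 0, 10, 1.7, 1, 0, 0]
-47.7 [10, 1.6, 1.1, 0, 0, 10, 1.6, 1.1, 0, 0, 10, 1.5, 1.1, 0, 0, 10, 1.5, 1.3, 0, 0, 10, 1.4, 1.2, 0, 0]
-37.7 [10, 1.4, 1.3, 0, 0, 10, 1.4, 1.4, 0, 0, 10, 1.3, 1.4, 0, 0, 10, 1.2, 1.5, 0, 0, 10, 1.2, 1.5, 0, 0]
-27.7 [10, 1.2, 1.5, 0, 0, 10, 1.1, 1.6, 0, 0, 10, 1, 1.6, 0, 0, 10, 1, 1.6, 0, 0, 10, 0.9, 1.7, 0, 0]
-17.7 [10, 0.9, 1.7, 0, 0, 10, 0.8, 1.8, 0, 0, 10, 0.7, 1.8, 0, 0, 10, 0.7, 1.8, 0, 0, 10, 0.6, 1.8, 0, 0]
-7.7 [10, 0.5, 1.8, 0, 0, 10, 0.5, 1.9, 0, 0, 10, 0.5, 1.8, 0, 0, 10, 0.3, 1.9, 0, 0, 10, 0.3, 1.9, 0, 0]
2.3 [10, 0.2, 1.9, 0, 0, 10, 0.2, 2, 0, 0, 10, 0.1, 1.9, 0, 0, 10, 0, 1.9, 0, 0, 10, 0, 1.9, 0, 0]
12.3 [10, -0.2, 1.9, 0, 0, 10, -0.1, 1.9, 0, 0, 10, -0.3, 1.9, 0, 0, 10, -0.3, 1.9, 0, 0, 10, -0.4, 1.9, 0, 0]
22.3 [10, -0.4, 1.9, 0, 0, 10, -0.5, 1.8, 0, 0, 10, -0.6, 1.9, 0, 0, 10, -0.6, 1.8, 0, 0, 10, -0.7, 1.8, 0, 0]
32.3 [10, -0.8, 1.7, 0, 0, 10, -0.8, 1.8, 0, 0, 10, -0.9, 1.7, 0, 0, 10, -0.9, 1.6, 0, 0, 10, -1, 1.7, 0, 0]
42.3 [10, -1.1, 1.6, 0, 0, 10, -1.1, 1.6, 0, 0, 10, -1.1, 1.5, 0, 0, 10, -1.3, 1.5, 0, 0, 10, -1.2, 1.4, 0, 0]
```

{"api": "drive_tool", "payload": {"steps": [10,1.3,-1.4,1,0,10,1.4,-1.4,0,0,10,1.4,-1.3,0,0,10,1.5,-1.2,0,0,10,1.5,-1.2,0,0]}}

```text
clock: 3.48
position: [0.5124, 0.0238, 0.1176]
tool_rot: [-1.571, 0.001, -1.245]
force: [-2.0, 6.8, -3.2]
grip_width: 0.0161
```

{"api": "drive_tool", "payload": {"steps": [10,1.5,-1.2,0,0,10,1.6,-1.1,0,0,10,1.6,-1,0,0,10,1.6,-1,0,0,10,1.7,-0.9,0,0]}}

```text
clock: 3.9
position: [0.5204, 0.0188, 0.1176]
tool_rot: [-1.571, 0.001, -1.245]
force: [-1.8, 7.4, -2.3]
grip_width: 0.0162
```

{"api": "drive_tool", "payload": {"steps": [10,1.7,-0.9,0,0,10,1.8,-0.8,0,0,10,1.8,-0.7,0,0,10,1.8,-0.7,0,0,10,1.8,-0.6,0,0]}}

```text
clock: 4.32
position: [0.5285, 0.0154, 0.1175]
tool_rot: [-1.572, 0.002, -1.245]
force: [-10.9, 9.9, 3.7]
grip_width: 0.0162
```

{"api": "drive_tool", "payload": {"steps": [10,1.8,-0.5,0,0,10,1.9,-0.5,0,0,10,1.8,-0.5,0,0,10,1.9,-0.3,0,0,10,1.9,-0.3,0,0]}}

```text
clock: 4.73
position: [0.5368, 0.0134, 0.1175]
tool_rot: [-1.574, 0.002, -1.245]
force: [-15.3, 9.5, 9.4]
grip_width: 0.0163
```

{"api": "drive_tool", "payload": {"steps": [10,1.9,-0.2,0,0,10,2,-0.2,0,0,10,1.9,-0.1,0,0,10,1.9,0,0,0,10,1.9,0,0,0]}}

```text
clock: 5.15
position: [0.5475, 0.0127, 0.1176]
tool_rot: [-1.572, 0.001, -1.245]
force: [-6.0, 8.5, -0.3]
grip_width: 0.0164
```

{"api": "drive_tool", "payload": {"steps": [10,1.9,0.2,0,0,10,1.9,0.1,0,0,10,1.9,0.3,0,0,10,1.9,0.3,0,0,10,1.9,0.4,0,0]}}

```text
clock: 5.57
position: [0.557, 0.0139, 0.1176]
tool_rot: [-1.572, 0.001, -1.245]
force: [-6.9, 6.6, 1.7]
grip_width: 0.0165
```

{"api": "drive_tool", "payload": {"steps": [10,1.9,0.4,0,0,10,1.8,0.5,0,0,10,1.9,0.6,0,0,10,1.8,0.6,0,0,10,1.8,0.7,0,0]}}

```text
clock: 5.98
position: [0.566, 0.0166, 0.1175]
tool_rot: [-1.572, 0.001, -1.245]
force: [-8.5, 7.1, 1.7]
grip_width: 0.0163
```

{"api": "drive_tool", "payload": {"steps": [10,1.7,0.8,0,0,10,1.8,0.8,0,0,10,1.7,0.9,0,0,10,1.6,0.9,0,0,10,1.7,1,0,0]}}

```text
clock: 6.4
position: [0.5743, 0.0208, 0.1175]
tool_rot: [-1.573, 0.001, -1.246]
force: [-9.6, 5.1, 3.6]
grip_width: 0.0164
```

{"api": "drive_tool", "payload": {"steps": [10,1.6,1.1,0,0,10,1.6,1.1,0,0,10,1.5,1.1,0,0,10,1.5,1.3,0,0,10,1.4,1.2,0,0]}}

```text
clock: 6.82
position: [0.5818, 0.0263, 0.1175]
tool_rot: [-1.573, 0.001, -1.246]
force: [-9.6, 2.6, 4.2]
grip_width: 0.0164
```

{"api": "drive_tool", "payload": {"steps": [10,1.4,1.3,0,0,10,1.4,1.4,0,0,10,1.3,1.4,0,0,10,1.2,1.5,0,0,10,1.2,1.5,0,0]}}

```text
clock: 7.23
position: [0.5883, 0.033, 0.1175]
tool_rot: [-1.573, 0.001, -1.246]
force: [-9.3, 1.3, 5.4]
grip_width: 0.0164
```

{"api": "drive_tool", "payload": {"steps": [10,1.2,1.5,0,0,10,1.1,1.6,0,0,10,1,1.6,0,0,10,1,1.6,0,0,10,0.9,1.7,0,0]}}

```text
clock: 7.65
position: [0.5935, 0.0407, 0.1175]
tool_rot: [-1.574, 0.0, -1.246]
force: [-10.8, -1.1, 4.4]
grip_width: 0.0167
```

{"api": "drive_tool", "payload": {"steps": [10,0.9,1.7,0,0,10,0.8,1.8,0,0,10,0.7,1.8,0,0,10,0.7,1.8,0,0,10,0.6,1.8,0,0]}}

```text
clock: 8.07
position: [0.5974, 0.0492, 0.1175]
tool_rot: [-1.573, -0.0, -1.247]
force: [-8.2, -2.3, 3.9]
grip_width: 0.0169
```

{"api": "drive_tool", "payload": {"steps": [10,0.5,1.8,0,0,10,0.5,1.9,0,0,10,0.5,1.8,0,0,10,0.3,1.9,0,0,10,0.3,1.9,0,0]}}

```text
clock: 8.48
position: [0.5998, 0.0581, 0.1176]
tool_rot: [-1.573, -0.001, -1.247]
force: [-7.1, -4.3, 2.3]
grip_width: 0.0166
```

{"api": "drive_tool", "payload": {"steps": [10,0.2,1.9,0,0,10,0.2,2,0,0,10,0.1,1.9,0,0,10,0,1.9,0,0,10,0,1.9,0,0]}}

```text
clock: 8.9
position: [0.6006, 0.0675, 0.1176]
tool_rot: [-1.572, -0.001, -1.247]
force: [-4.4, -4.7, 1.0]
grip_width: 0.0166
```

{"api": "drive_tool", "payload": {"steps": [10,-0.2,1.9,0,0,10,-0.1,1.9,0,0,10,-0.3,1.9,0,0,10,-0.3,1.9,0,0,10,-0.4,1.9,0,0]}}

```text
clock: 9.32
position: [0.5998, 0.0769, 0.1176]
tool_rot: [-1.571, -0.001, -1.247]
force: [0.3, -5.7, -1.4]
grip_width: 0.0164
```

{"api": "drive_tool", "payload": {"steps": [10,-0.4,1.9,0,0,10,-0.5,1.8,0,0,10,-0.6,1.9,0,0,10,-0.6,1.8,0,0,10,-0.7,1.8,0,0]}}

```text
clock: 9.73
position: [0.5975, 0.0854, 0.1177]
tool_rot: [-1.571, -0.002, -1.248]
force: [5.3, -13.0, -5.5]
grip_width: 0.0165
```

{"api": "drive_tool", "payload": {"steps": [10,-0.8,1.7,0,0,10,-0.8,1.8,0,0,10,-0.9,1.7,0,0,10,-0.9,1.6,0,0,10,-1,1.7,0,0]}}

```text
clock: 10.15
position: [0.5948, 0.0916, 0.1178]
tool_rot: [-1.568, -0.005, -1.25]
force: [17.7, -20.4, -11.5]
grip_width: 0.0166
```

{"api": "drive_tool", "payload": {"steps": [10,-1.1,1.6,0,0,10,-1.1,1.6,0,0,10,-1.1,1.5,0,0,10,-1.3,1.5,0,0,10,-1.2,1.4,0,0]}}

```text
clock: 10.57
position: [0.5897, 0.1001, 0.1178]
tool_rot: [-1.567, -0.004, -1.249]
force: [20.2, -12.0, -14.9]
grip_width: 0.0162
```

```bash
python3 arc.py 42.3 2 18
```

```text
52.3 [10, -1.3, 1.4, 0, 0, 10, -1.4, 1.4, 0, 0, 10, -1.4, 1.3, 0, 0, 10, -1.5, 1.2, 0, 0, 10, -1.5, 1.2, 0, 0]
62.3 [10, -1.5, 1.2, 0, 0, 10, -1.6, 1.1, 0, 0, 10, -1.6, 1, 0, 0, 10, -1.6, 1, 0, 0, 10, -1.7, 0.9, 0, 0]
72.3 [10, -1.7, 0.9, 0, 0, 10, -1.8, 0.8, 0, 0, 10, -1.8, 0.7, 0, 0, 10, -1.8, 0.7, 0, 0, 10, -1.8, 0.6, 0, 0]
82.3 [10, -1.8, 0.5, 0, 0, 10, -1.9, 0.5, 0, 0, 10, -1.8, 0.5, 0, 0, 10, -1.9, 0.3, 0, 0, 10, -1.9, 0.3, 0, 0]
92.3 [10, -1.9, 0.2, 0, 0, 10, -2, 0.2, 0, 0, 10, -1.9, 0.1, 0, 0, 10, -1.9, 0, 0, 0, 10, -1.9, 0, 0, 0]
102.3 [10, -1.9, -0.2, 0, 0, 10, -1.9, -0.1, 0, 0, 10, -1.9, -0.3, 0, 0, 10, -1.9, -0.3, 0, 0, 10, -1.9, -0.4, 0, 0]
112.3 [10, -1.9, -0.4, 0, 0, 10, -1.8, -0.5, 0, 0, 10, -1.9, -0.6, 0, 0, 10, -1.8, -0.6, 0, 0, 10, -1.8, -0.7, 0, 0]
122.3 [10, -1.7, -0.8, 0, 0, 10, -1.8, -0.8, 0, 0, 10, -1.7, -0.9, 0, 0, 10, -1.6, -0.9, 0, 0, 10, -1.7, -1, 0, 0]
132.3 [10, -1.6, -1.1, 0, 0, 10, -1.6, -1.1, 0, 0, 10, -1.5, -1.1, 0, 0, 10, -1.5, -1.3, 0, 0, 10, -1.4, -1.2, 0, 0]
142.3 [10, -1.4, -1.3, 0, 0, 10, -1.4, -1.4, 0, 0, 10, -1.3, -1.4, 0, 0, 10, -1.2, -1.5, 
[... 229 characters left out ...]
 0, 0, 10, -0.6, -1.8, 0, 0]
172.3 [10, -0.5, -1.8, 0, 0, 10, -0.5, -1.9, 0, 0, 10, -0.5, -1.8, 0, 0, 10, -0.3, -1.9, 0, 0, 10, -0.3, -1.9, 0, 0]
182.3 [10, -0.2, -1.9, 0, 0, 10, -0.2, -2, 0, 0, 10, -0.1, -1.9, 0, 0, 10, 0, -1.9, 0, 0, 10, 0, -1.9, 0, 0]
192.3 [10, 0.2, -1.9, 0, 0, 10, 0.1, -1.9, 0, 0, 10, 0.3, -1.9, 0, 0, 10, 0.3, -1.9, 0, 0, 10, 0.4, -1.9, 0, 0]
202.3 [10, 0.4, -1.9, 0, 0, 10, 0.5, -1.8, 0, 0, 10, 0.6, -1.9, 0, 0, 10, 0.6, -1.8, 0, 0, 10, 0.7, -1.8, 0, 0]
212.3 [10, 0.8, -1.7, 0, 0, 10, 0.8, -1.8, 0, 0, 10, 0.9, -1.7, 0, 0, 10, 0.9, -1.6, 0, 0, 10, 1, -1.7, 0, 0]
222.3 [10, 1.1, -1.6, 0, 0, 10, 1.1, -1.6, 0, 0, 10, 1.1, -1.5, 0, 0, 10, 1.3, -1.5, 0, 0, 10, 1.2, -1.4, 0, 0]
```

```bash
cat >log.txt <<'E'
.5124 .0238 -2.0 6.8
.5204 .0188 -1.8 7.4
.5285 .0154 -10.9 9.9
.5368 .0134 -15.3 9.5
.5475 .0127 -6 8.5
.557 .0139 -6.9 6.6
.566 .0166 -8.5 7.1
.5743 .0208 -9.6 5.1
.5818 .0263 -9.6 2.6
.5883 .0330 -9.3 1.3
.5935 .0407 -10.8 -1.1
.5974 .0492 -8.2 -2.3
.5998 .0581 -7.1 -4.3
.6006 .0675 -4.4 -4.7
.5998 .0769 0.3 -5.7
.5975 .0854 5.3 -13
.5948 .0916 17.7 -20.4
.5897 .1001 20.2 -12
E
cat > an.py <<'E'
import numpy as np
from scipy.optimize import least_squares
D=np.loadtxt("log.txt");p=D[:,:2]
s=least_squares(lambda q:np.hypot(*(p-q[:2]).T)-q[2],[.547,.067,.055]).x;print(s)
d=p-s[:2];a=np.arctan2(d[:,1],d[:,0])
ft=D[:,3]*np.cos(a)-D[:,2]*np.sin(a);fr=D[:,2]*np.cos(a)+D[:,3]*np.sin(a)
for r in zip(np.degrees(a),ft,fr,(np.hypot(*d.T)-s[2])*1e3):print("%.1f %.1f %.1f %.2f"%r)
E
python3 an.py
```

```text
[0.54565937 0.06751074 0.05485209]
-127.3 -5.7 -4.2 0.07
-117.4 -5.0 -5.7 0.02
-108.2 -13.4 -6.0 0.01
-99.3 -16.6 -6.9 -0.02
-88.1 -5.7 -8.7 -0.01
-78.1 -5.4 -7.9 -0.05
-68.2 -5.3 -9.7 -0.03
-58.5 -5.5 -9.4 -0.06
-48.8 -5.5 -8.3 -0.04
-39.0 -4.8 -8.0 0.00
-29.3 -6.2 -8.9 -0.01
-19.5 -4.9 -7.0 0.03
-9.9 -5.5 -6.3 0.10
-0.0 -4.7 -4.4 0.09
9.8 -5.7 -0.7 0.10
19.0 -14.0 0.8 -0.01
26.1 -26.1 6.9 -0.12
36.5 -21.7 9.1 -0.06
```

The second bump, at about 14–40°, resists roughly twice as hard as the first at about −100°, so it is the higher one. I cross it slowly.

{"api": "drive_tool", "payload": {"steps": [10,-0.6,0.7,0,0,10,-0.7,0.7,0,0,10,-0.7,0.7,0,0,10,-0.7,0.7,0,0,10,-0.7,0.7,0,0]}}

```text
clock: 10.98
position: [0.5852, 0.1058, 0.1178]
tool_rot: [-1.568, -0.002, -1.247]
force: [10.8, -3.8, -10.6]
grip_width: 0.0161
```

Run:
```python
from workcell import monitor, grab_frame
import cv2,pickle,numpy as np
s=monitor.observe();print(s['position'],s['force'],s['moment'])
a=grab_frame("side");b=grab_frame("top");pickle.dump((a,b),open("w1.pkl","wb"))
x=cv2.resize(a["frame"][190:310,200:350],(500,400));y=cv2.resize(b["frame"][150:290,235:355],(300,350))
o=np.zeros((400,800,3),np.uint8);o[:,:500]=x;o[:350,500:]=y;cv2.imwrite("pics/w1.png",o[:,:,::-1])
```

```text
[0.58515582 0.10577133 0.11778003] [ 10.77476505  -3.84154128 -10.61851784] [-0.65279806 -2.33958817 -0.01998598]
```

View pics/w1.png

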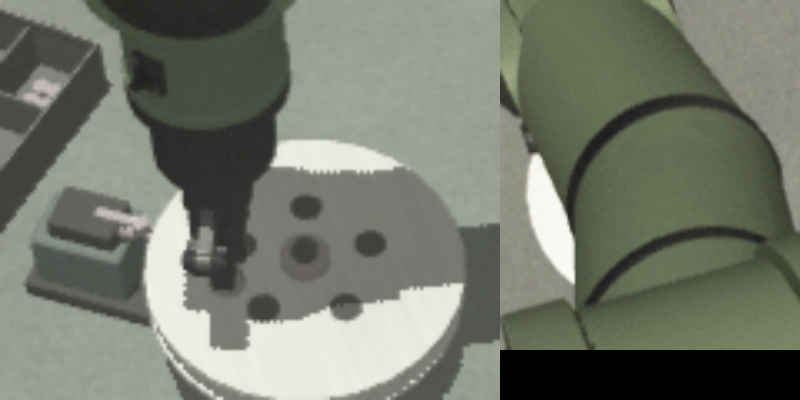

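The side crop shows four holes clearly, at crop pixels (306,207), (371,243), (346,306) and (263,307). They give the wheel's true angle.

Run:
```python
from h import *
a,b=pickle.load(open("w1.pkl","rb"));c=np.array([.5468,.0678])
def ang(P,s):
    r=[]
    for x,y in P:
        d=onz(a,200+(x+.5)/s-.5,190+(y+.5)/s-.5,.09)-c;r.append((np.degrees(np.arctan2(d[1],d[0])),np.hypot(*d)))
    return np.round(r,3)
print(ang([(404,324),(522,327),(555,419),(453,477),(358,415)],5))
print(ang([(306,207),(371,243),(346,306),(263,307)],10/3))
```

```text
[[-3.22320e+01  4.70000e-02]
 [-1.03360e+02  4.80000e-02]
 [-1.74086e+02  4.70000e-02]
 [ 1.13437e+02  4.60000e-02]
 [ 4.02670e+01  4.60000e-02]]
[[-6.51820e+01  4.70000e-02]
 [-1.36492e+02  4.80000e-02]
 [ 1.52127e+02  4.70000e-02]
 [ 7.88060e+01  4.60000e-02]]
```

The holes put the knob at 43.8°, against 44.1° from the TCP, so there is no slip in the grip. I continue forward slowly at 0.5° per row.

{"api": "drive_tool", "payload": {"steps": [10,-0.4,0.3,0,0,10,-0.4,0.3,0,0,10,-0.4,0.3,0,0,10,-0.3,0.3,0,0,10,-0.4,0.3,0,0]}}

```text
clock: 11.5
position: [0.5825, 0.1084, 0.1177]
tool_rot: [-1.569, -0.0, -1.246]
force: [7.0, 1.2, -8.3]
grip_width: 0.0166
```

{"api": "drive_tool", "payload": {"steps": [10,-0.4,0.3,0,0,10,-0.4,0.3,0,0,10,-0.4,0.3,0,0,10,-0.4,0.3,0,0,10,-0.4,0.3,0,0]}}

```text
clock: 11.92
position: [0.5805, 0.1101, 0.1177]
tool_rot: [-1.569, -0.0, -1.246]
force: [7.1, 2.8, -10.0]
grip_width: 0.0161
```

{"api": "drive_tool", "payload": {"steps": [10,-0.4,0.3,0,0,10,-0.4,0.3,0,0,10,-0.4,0.3,0,0,10,-0.4,0.3,0,0,10,-0.4,0.2,0,0]}}

```text
clock: 12.33
position: [0.5786, 0.1116, 0.1177]
tool_rot: [-1.568, -0.0, -1.246]
force: [7.8, 2.3, -9.0]
grip_width: 0.0161
```

{"api": "drive_tool", "payload": {"steps": [10,-0.4,0.3,0,0,10,-0.4,0.3,0,0,10,-0.4,0.2,0,0,10,-0.4,0.3,0,0,10,-0.4,0.2,0,0]}}

```text
clock: 12.75
position: [0.5766, 0.113, 0.1177]
tool_rot: [-1.568, 0.0, -1.246]
force: [7.2, 2.1, -9.9]
grip_width: 0.016
```

{"api": "drive_tool", "payload": {"steps": [10,-0.4,0.3,0,0,10,-0.4,0.2,0,0,10,-0.4,0.3,0,0,10,-0.4,0.2,0,0,10,-0.4,0.2,0,0]}}

```text
clock: 13.17
position: [0.5745, 0.1144, 0.1177]
tool_rot: [-1.568, 0.0, -1.246]
force: [7.9, 4.5, -9.2]
grip_width: 0.0165
```

```bash
python3 arc.py 60 -0.8 12
```

```text
56.0 [10, 0.7, -0.4, 0, 0, 10, 0.6, -0.4, 0, 0, 10, 0.7, -0.4, 0, 0, 10, 0.6, -0.4, 0, 0, 10, 0.7, -0.4, 0, 0]
52.0 [10, 0.6, -0.4, 0, 0, 10, 0.6, -0.5, 0, 0, 10, 0.6, -0.4, 0, 0, 10, 0.7, -0.5, 0, 0, 10, 0.6, -0.5, 0, 0]
48.0 [10, 0.6, -0.4, 0, 0, 10, 0.6, -0.5, 0, 0, 10, 0.5, -0.5, 0, 0, 10, 0.6, -0.5, 0, 0, 10, 0.6, -0.5, 0, 0]
44.0 [10, 0.6, -0.5, 0, 0, 10, 0.5, -0.6, 0, 0, 10, 0.6, -0.5, 0, 0, 10, 0.5, -0.5, 0, 0, 10, 0.6, -0.6, 0, 0]
40.0 [10, 0.5, -0.5, 0, 0, 10, 0.5, -0.6, 0, 0, 10, 0.5, -0.6, 0, 0, 10, 0.5, -0.6, 0, 0, 10, 0.5, -0.5, 0, 0]
36.0 [10, 0.5, -0.6, 0, 0, 10, 0.5, -0.6, 0, 0, 10, 0.5, -0.6, 0, 0, 10, 0.4, -0.7, 0, 0, 10, 0.5, -0.6, 0, 0]
32.0 [10, 0.4, -0.6, 0, 0, 10, 0.5, -0.6, 0, 0, 10, 0.4, -0.7, 0, 0, 10, 0.4, -0.6, 0, 0, 10, 0.4, -0.7, 0, 0]
28.0 [10, 0.4, -0.6, 0, 0, 10, 0.4, -0.7, 0, 0, 10, 0.4, -0.6, 0, 0, 10, 0.4, -0.7, 0, 0, 10, 0.4, -0.7, 0, 0]
24.0 [10, 0.3, -0.7, 0, 0, 10, 0.4, -0.6, 0, 0, 10, 0.3, -0.7, 0, 0, 10, 0.3, -0.7, 0, 0, 10, 0.3, -0.7, 0, 0]
20.0 [10, 0.4, -0.7, 0, 0, 10, 0.3, -0.7, 0, 0, 10, 0.2, -0.8, 0, 0, 10, 0.3, -0.7, 0, 0, 10, 0.3, -0.7, 0, 0]
16.0 [10, 0.2, -0.7, 0, 0, 10, 0.3, -0.7, 0, 0, 10, 0.2, -0.8, 0, 0, 10, 0.3, -0.7, 0, 0, 10, 0.2, -0.7, 0, 0]
12.0 [10, 0.2, -0.8, 0, 0, 10, 0.2, -0.7, 0, 0, 10, 0.2, -0.8, 0, 0, 10, 0.1, -0.7, 0, 0, 10, 0.2, -0.8, 0, 0]
```

{"api": "drive_tool", "payload": {"steps": [10,0.7,-0.4,0,0,10,0.6,-0.4,0,0,10,0.7,-0.4,0,0,10,0.6,-0.4,0,0,10,0.7,-0.4,0,0]}}

```text
clock: 13.58
position: [0.5766, 0.1131, 0.1177]
tool_rot: [-1.57, 0.001, -1.245]
force: [-2.2, 8.0, -3.1]
grip_width: 0.0165
```

{"api": "drive_tool", "payload": {"steps": [10,0.6,-0.4,0,0,10,0.6,-0.5,0,0,10,0.6,-0.4,0,0,10,0.7,-0.5,0,0,10,0.6,-0.5,0,0]}}

```text
clock: 14.0
position: [0.5798, 0.1108, 0.1177]
tool_rot: [-1.57, 0.001, -1.245]
force: [-0.3, 6.1, -3.5]
grip_width: 0.0169
```

{"api": "drive_tool", "payload": {"steps": [10,0.6,-0.4,0,0,10,0.6,-0.5,0,0,10,0.5,-0.5,0,0,10,0.6,-0.5,0,0,10,0.6,-0.5,0,0]}}

```text
clock: 14.42
position: [0.5826, 0.1083, 0.1177]
tool_rot: [-1.57, 0.001, -1.245]
force: [-2.4, 6.7, -2.5]
grip_width: 0.0162
```

{"api": "drive_tool", "payload": {"steps": [10,0.6,-0.5,0,0,10,0.5,-0.6,0,0,10,0.6,-0.5,0,0,10,0.5,-0.5,0,0,10,0.6,-0.6,0,0]}}

```text
clock: 14.83
position: [0.5846, 0.1066, 0.1176]
tool_rot: [-1.572, 0.002, -1.245]
force: [-9.2, 10.8, 1.2]
grip_width: 0.0163
```

{"api": "drive_tool", "payload": {"steps": [10,0.5,-0.5,0,0,10,0.5,-0.6,0,0,10,0.5,-0.6,0,0,10,0.5,-0.6,0,0,10,0.5,-0.5,0,0]}}

```text
clock: 15.25
position: [0.5863, 0.1047, 0.1176]
tool_rot: [-1.573, 0.004, -1.244]
force: [-13.7, 15.4, 3.7]
grip_width: 0.0165
```

{"api": "drive_tool", "payload": {"steps": [10,0.5,-0.6,0,0,10,0.5,-0.6,0,0,10,0.5,-0.6,0,0,10,0.4,-0.7,0,0,10,0.5,-0.6,0,0]}}

```text
clock: 15.67
position: [0.5883, 0.1025, 0.1176]
tool_rot: [-1.573, 0.005, -1.243]
force: [-16.5, 19.7, 5.3]
grip_width: 0.0164
```

{"api": "drive_tool", "payload": {"steps": [10,0.4,-0.6,0,0,10,0.5,-0.6,0,0,10,0.4,-0.7,0,0,10,0.4,-0.6,0,0,10,0.4,-0.7,0,0]}}

```text
clock: 16.08
position: [0.5903, 0.0998, 0.1176]
tool_rot: [-1.573, 0.005, -1.243]
force: [-16.8, 21.6, 5.0]
grip_width: 0.0164
```

{"api": "drive_tool", "payload": {"steps": [10,0.4,-0.6,0,0,10,0.4,-0.7,0,0,10,0.4,-0.6,0,0,10,0.4,-0.7,0,0,10,0.4,-0.7,0,0]}}

```text
clock: 16.5
position: [0.5925, 0.0965, 0.1176]
tool_rot: [-1.573, 0.005, -1.243]
force: [-15.1, 20.8, 4.2]
grip_width: 0.0164
```

{"api": "drive_tool", "payload": {"steps": [10,0.3,-0.7,0,0,10,0.4,-0.6,0,0,10,0.3,-0.7,0,0,10,0.3,-0.7,0,0,10,0.3,-0.7,0,0]}}

```text
clock: 16.92
position: [0.5948, 0.0923, 0.1176]
tool_rot: [-1.572, 0.004, -1.243]
force: [-9.5, 16.8, 1.8]
grip_width: 0.016
```

{"api": "drive_tool", "payload": {"steps": [10,0.4,-0.7,0,0,10,0.3,-0.7,0,0,10,0.2,-0.8,0,0,10,0.3,-0.7,0,0,10,0.3,-0.7,0,0]}}

```text
clock: 17.33
position: [0.597, 0.0871, 0.1176]
tool_rot: [-1.571, 0.002, -1.244]
force: [-4.4, 9.4, -2.1]
grip_width: 0.0164
```

{"api": "drive_tool", "payload": {"steps": [10,0.2,-0.7,0,0,10,0.3,-0.7,0,0,10,0.2,-0.8,0,0,10,0.3,-0.7,0,0,10,0.2,-0.7,0,0]}}

```text
clock: 17.75
position: [0.5987, 0.0821, 0.1176]
tool_rot: [-1.571, 0.001, -1.246]
force: [-2.9, 4.3, 0.2]
grip_width: 0.0164
```

{"api": "drive_tool", "payload": {"steps": [10,0.2,-0.8,0,0,10,0.2,-0.7,0,0,10,0.2,-0.8,0,0,10,0.1,-0.7,0,0,10,0.2,-0.8,0,0]}}

```text
clock: 18.17
position: [0.5995, 0.0783, 0.1176]
tool_rot: [-1.571, 0.001, -1.246]
force: [-3.5, 4.3, 0.0]
grip_width: 0.0162
```

```bash
cat >>log.txt <<'E'
.58516 .10577 10.77 -3.84
.5825 .1084 7 1.2
.5805 .1101 7.1 2.8
.5786 .1116 7.8 2.3
.5766 .1130 7.2 2.1
.5745 .1144 7.9 4.5
.5766 .1131 -2.2 8
.5798 .1108 -.3 6.1
.5826 .1083 -2.4 6.7
.5846 .1066 -9.2 10.8
.5863 .1047 -13.7 15.4
.5883 .1025 -16.5 19.7
.5903 .0998 -16.8 21.6
.5925 .0965 -15.1 20.8
.5948 .0923 -9.5 16.8
.5970 .0871 -4.4 9.4
.5987 .0821 -2.9 4.3
.5995 .0783 -3.5 4.3
E
python3 an.py | tail -23; python3 arc.py 11 1 7
```

```text
-0.2 -4.7 -4.4 0.03
9.7 -5.7 -0.7 0.01
18.9 -14.0 0.8 -0.12
25.9 -26.1 7.0 -0.26
36.3 -21.6 9.2 -0.23
43.9 -10.2 5.1 -0.04
47.8 -4.4 5.6 -0.01
50.6 -3.7 6.7 -0.03
53.1 -4.9 6.5 -0.02
55.6 -4.8 5.8 -0.05
58.3 -4.4 8.0 -0.02
55.7 6.3 5.4 0.03
51.6 4.0 4.6 0.08
47.7 6.3 3.3 -0.01
44.9 14.1 1.1 0.14
42.3 20.6 0.2 0.06
39.2 25.7 -0.3 0.14
35.7 27.3 -1.0 0.08
31.6 25.6 -2.0 0.09
26.6 19.3 -1.0 0.05
20.7 10.3 -0.8 -0.02
15.2 4.9 -1.7 0.06
11.2 4.9 -2.6 -0.03
16.0 [10, -0.2, 0.9, 0, 0, 10, -0.2, 1, 0, 0, 10, -0.2, 0.9, 0, 0, 10, -0.3, 0.9, 0, 0, 10, -0.2, 1, 0, 0]
21.0 [10, -0.3, 0.9, 0, 0, 10, -0.3, 0.9, 0, 0, 10, -0.3, 0.9, 0, 0, 10, -0.3, 0.9, 0, 0, 10, -0.4, 0.9, 0, 0]
26.0 [10, -0.3, 0.9, 0, 0, 10, -0.4, 0.9, 0, 0, 10, -0.4, 0.9, 0, 0, 10, -0.4, 0.8, 0, 0, 10, -0.4, 0.9, 0, 0]
31.0 [10, -0.4, 0.9, 0, 0, 10, -0.4, 0.8, 0, 0, 10, -0.5, 0.9, 0, 0, 10, -0.5, 0.8, 0, 0, 10, -0.5, 0.8, 0, 0]
36.0 [10, -0.5, 0.8, 0, 0, 10, -0.5, 0.9, 0, 0, 10, -0.5, 0.8, 0, 0, 10, -0.5, 0.7, 0, 0, 10, -0.6, 0.8, 0, 0]
41.0 [10, -0.6, 0.8, 0, 0, 10, -0.6, 0.8, 0, 0, 10, -0.6, 0.7, 0, 0, 10, -0.6, 0.8, 0, 0, 10, -0.6, 0.7, 0, 0]
46.0 [10, -0.6, 0.7, 0, 0, 10, -0.7, 0.7, 0, 0, 10, -0.6, 0.7, 0, 0, 10, -0.7, 0.7, 0, 0, 10, -0.7, 0.7, 0, 0]
```

Pairing equal forces from the two directions gives the crest at a TCP angle of 32.2° (midpoints 31.9, 32.3, 32.3 and 32.4). I climb to it counter-clockwise.

{"api": "drive_tool", "payload": {"steps": [10,-0.2,0.9,0,0,10,-0.2,1,0,0,10,-0.2,0.9,0,0,10,-0.3,0.9,0,0,10,-0.2,1,0,0]}}

```text
clock: 18.58
position: [0.5989, 0.0813, 0.1176]
tool_rot: [-1.571, -0.001, -1.247]
force: [-2.0, -5.6, 1.0]
grip_width: 0.0164
```

{"api": "drive_tool", "payload": {"steps": [10,-0.3,0.9,0,0,10,-0.3,0.9,0,0,10,-0.3,0.9,0,0,10,-0.3,0.9,0,0,10,-0.4,0.9,0,0]}}

```text
clock: 19.0
position: [0.5978, 0.085, 0.1176]
tool_rot: [-1.571, -0.003, -1.248]
force: [2.6, -11.4, -0.7]
grip_width: 0.0166
```

{"api": "drive_tool", "payload": {"steps": [10,-0.3,0.9,0,0,10,-0.4,0.9,0,0,10,-0.4,0.9,0,0,10,-0.4,0.8,0,0,10,-0.4,0.9,0,0]}}

```text
clock: 19.42
position: [0.5966, 0.0878, 0.1176]
tool_rot: [-1.57, -0.004, -1.249]
force: [8.4, -17.4, -2.0]
grip_width: 0.0162
```

{"api": "drive_tool", "payload": {"steps": [10,-0.4,0.9,0,0,10,-0.4,0.8,0,0,10,-0.5,0.9,0,0,10,-0.5,0.8,0,0,10,-0.5,0.8,0,0]}}

```text
clock: 19.83
position: [0.5951, 0.0911, 0.1177]
tool_rot: [-1.569, -0.005, -1.25]
force: [13.9, -20.6, -7.2]
grip_width: 0.0159
```

{"api": "drive_tool", "payload": {"steps": [10,-0.5,0.8,0,0,10,-0.5,0.9,0,0,10,-0.5,0.8,0,0,10,-0.5,0.7,0,0,10,0,0,0,0]}}

```text
clock: 20.25
position: [0.5934, 0.0946, 0.1177]
tool_rot: [-1.568, -0.005, -1.25]
force: [14.1, -17.7, -6.2]
grip_width: 0.0163
```

{"api": "drive_tool", "payload": {"steps": [10,-0.4,0.6,0,0,10,-0.4,0.6,0,0,10,-0.4,0.6,0,0,10,-0.2,0.3,0,0,10,0,0,0,0]}}

```text
clock: 20.67
position: [0.5922, 0.0965, 0.1177]
tool_rot: [-1.568, -0.005, -1.25]
force: [16.5, -19.5, -7.9]
grip_width: 0.0167
```

{"api": "drive_tool", "payload": {"steps": [10,0,0,0,0,10,0,0,0,0,10,0,0,0,0,10,0,0,0,0,10,0,0,0,0]}}

```text
clock: 21.08
position: [0.5922, 0.0966, 0.1177]
tool_rot: [-1.568, -0.005, -1.25]
force: [16.0, -19.9, -8.0]
grip_width: 0.0164
```

```bash
cat > now.py <<'E'
from workcell import monitor
import numpy as np
s=monitor.observe();c=np.array([.5457,.0675]);d=s['position'][:2]-c;a=np.arctan2(d[1],d[0]);f=s['force']
print(s['clock'],s['position'],f,"ang",np.degrees(a),"ft",f[1]*np.cos(a)-f[0]*np.sin(a),"fr",f[0]*np.cos(a)+f[1]*np.sin(a))
E
python3 an.py|head -1;python3 now.py
```

```text
[0.54558448 0.06766226 0.05498349]
21.0833 [0.59216016 0.09662851 0.11772257] [ 16.00283408 -19.94325962  -7.96167377] ang 32.0859359038541 ft -25.39752872810751 fr 2.9647660076377296
```

{"api": "drive_tool", "payload": {"steps": [10,0.5,-0.8,0,0,10,0.5,-0.8,0,0,10,0.5,-0.8,0,0,10,0.5,-0.8,0,0,10,0,0,0,0]}}

```text
clock: 21.5
position: [0.5926, 0.0962, 0.1176]
tool_rot: [-1.57, -0.002, -1.248]
force: [4.9, -7.4, -0.7]
grip_width: 0.016
```

```bash
sed -i 's/.5457,.0675/.54558,.06766/' now.py; python3 now.py
```

```text
21.5 [0.59255334 0.09617618 0.11764446] [ 4.85360877 -7.44777338 -0.71387426] ang 31.26075329648416 ft -8.885165776858576 fr 0.28403452340130686
```

{"api": "drive_tool", "payload": {"steps": [10,-0.7,1.1,0,0,10,-0.7,1.1,0,0,10,-0.6,1,0,0,10,-0.6,1,0,0,10,0,0,0,0]}}

```text
clock: 21.92
position: [0.5913, 0.0982, 0.1177]
tool_rot: [-1.568, -0.005, -1.249]
force: [12.6, -15.3, -6.6]
grip_width: 0.0162
```

```bash
python3 now.py
```

```text
21.9167 [0.59125065 0.09815635 0.11771506] [ 12.58800225 -15.34578933  -6.61308727] ang 33.7328254456737 ft -19.75249417621019 fr 1.9467985495833204
```

{"api": "drive_tool", "payload": {"steps": [10,0.6,-1,0,0,10,0.6,-1,0,0,10,0.6,-1,0,0,10,0.6,-1,0,0,10,0,0,0,0]}}

```text
clock: 22.33
position: [0.5914, 0.0981, 0.1176]
tool_rot: [-1.57, 0.0, -1.246]
force: [-0.5, -0.2, 4.7]
grip_width: 0.0167
```

```bash
python3 now.py
```

```text
22.3333 [0.59143902 0.09809304 0.11757379] [-0.50623786 -0.2191028   4.67974569] ang 33.56911659677681 ft 0.09735973271423345 fr -0.5429584640463642
```

{"api": "drive_tool", "payload": {"steps": [10,0.9,-1.3,0,0,10,0.9,-1.3,0,0,10,0.8,-1.3,0,0,10,0.8,-1.3,0,0,10,0,0,0,0]}}

```text
clock: 22.75
position: [0.5927, 0.0964, 0.1175]
tool_rot: [-1.573, 0.004, -1.243]
force: [-15.2, 13.5, 11.7]
grip_width: 0.0167
```

```bash
python3 now.py
```

```text
22.75 [0.59269955 0.09636167 0.11745727] [-15.18720764  13.51063718  11.71526039] ang 31.34661389902328 ft 19.43916850654323 fr -5.9419963672278096
```

{"api": "drive_tool", "payload": {"steps": [10,-0.6,0.9,0,0,10,-0.6,0.9,0,0,10,-0.6,0.9,0,0,10,-0.5,0.9,0,0,10,0,0,0,0]}}

```text
clock: 23.17
position: [0.5925, 0.0964, 0.1175]
tool_rot: [-1.57, -0.0, -1.246]
force: [-1.3, -0.5, 5.6]
grip_width: 0.0159
```

```bash
python3 now.py
```

```text
23.1667 [0.59252819 0.09637923 0.11753448] [-1.26549618 -0.51269897  5.56055879] ang 31.455034575488344 ft 0.22301509827832594 fr -1.3470727836456844
```

{"api": "drive_tool", "payload": {"steps": [10,-0.7,1.2,0,0,10,-0.7,1.1,0,0,10,-0.7,1.1,0,0,10,-0.7,1.1,0,0,10,0,0,0,0]}}

```text
clock: 23.58
position: [0.5919, 0.0972, 0.1177]
tool_rot: [-1.568, -0.004, -1.249]
force: [13.7, -17.4, -1.2]
grip_width: 0.0164
```

{"api": "drive_tool", "payload": {"steps": [10,0.6,-1,0,0,10,0.6,-1,0,0,10,0.6,-1,0,0,10,0.6,-0.9,0,0,10,0,0,0,0]}}

```text
clock: 24.0
position: [0.5923, 0.0968, 0.1175]
tool_rot: [-1.57, -0.0, -1.246]
force: [0.3, -2.0, 6.3]
grip_width: 0.0164
```

```bash
python3 now.py
```

```text
24.0 [0.59230216 0.09676743 0.11754391] [ 0.31676182 -2.03376164  6.25372108] ang 31.922483583984594 ft -1.8936787925605403 fr -0.8065389624359434
```

Unloaded, the knob rests at 31.9° with almost no force. I release it and rise.

{"api": "drive_tool", "payload": {"steps": [22,0,0,0,0,30,0,0,0,0,45,0,0,0,0,45,0,0,0,0,45,0,0,10,0]}}

```text
clock: 24.42
position: [0.5911, 0.0969, 0.126]
tool_rot: [-1.573, 0.0, -1.246]
force: [-1.0, -1.0, 0.9]
grip_width: 0.045
```

{"api": "drive_tool", "payload": {"steps": [45,0,0,25,0,45,0,0,30,0,45,-11,-35,15,0,45,-11,-38,0,0,45,-11,-38,0,0]}}

```text
clock: 24.83
position: [0.5589, -0.0147, 0.1991]
tool_rot: [-1.568, -0.001, -1.244]
force: [1.3, -0.9, -0.4]
grip_width: 0.0452
```

{"api": "drive_tool", "payload": {"steps": [45,-11,-38,0,0,45,-11,-38,0,0,45,-11,-38,0,0,45,-11,-38,0,0,45,-11,-38,0,0]}}

```text
clock: 25.25
position: [0.5033, -0.2057, 0.1982]
tool_rot: [-1.57, -0.0, -1.246]
force: [1.2, -0.9, -0.1]
grip_width: 0.0448
```

{"api": "drive_tool", "payload": {"steps": [45,-11,-38,0,0,45,-11,-38,0,0,45,-17,-40,0,0,45,0,0,0,0,45,0,0,0,0]}}

```text
clock: 25.67
position: [0.4645, -0.3205, 0.1978]
tool_rot: [-1.571, -0.001, -1.25]
force: [0.4, 1.0, 0.7]
grip_width: 0.0449
```

Run:
```python
from workcell import monitor, grab_frame
from h import *
s=monitor.observe();print(s['clock'],s['position'])
a=grab_frame("side");b=grab_frame("top");w=grab_frame("wrist");pickle.dump((a,b,w),open("w2.pkl","wb"))
print({k:v for k,v in w.items() if k!="frame"})
x=cv2.resize(a["frame"][150:310,200:400],(400,320));y=cv2.resize(b["frame"][135:255,235:355],(400,400))
z=cv2.resize(w["frame"],(400,300))
o=np.zeros((600,800,3),np.uint8);o[:300,:400]=z;o[300-20:600,:400]=x;o[:400,400:]=y;cv2.imwrite("pics/w2.png",o[:,:,::-1])
```

```text
25.6667 [ 0.46448449 -0.32054912  0.19782219]
{'vertical_fov': 68.0293302290765, 'cx': 325.5885761975224, 'cy': 233.04801652411513, 'xyz': array([ 0.52820443, -0.29638522,  0.32586035]), 'orientation': array([ 2.87799319e+00, -2.20469470e-04, -1.24519550e+00])}
```

View pics/w2.png

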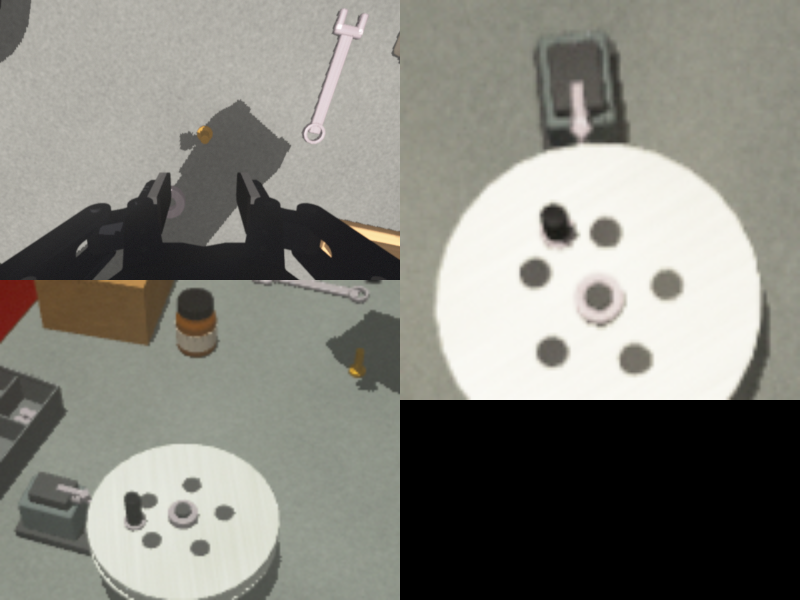

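The composite shows the knob standing on the gauge's side and the marker upright at (204,133) in the wrist tile. I check the wheel's angle and the marker's position.

Run:
```python
from h import *
a,b,w=pickle.load(open("w2.pkl","rb"));c,r,_=wheel(b,(235,170,355,285));print(c,r)
def ang(P,s):
    d=np.array([onz(b,235+(x+.5)/s-.5,135+(y+.5)/s-.5,.09)-c for x,y in P]);return np.degrees(np.arctan2(d[:,1],d[:,0]))
print(ang([(233,371),(354,362),(401,474),(305,552),(201,488)],5)%72,ang([(205,232),(267,284),(235,359),(152,351),(135,272)],10/3)%72)
im=w["frame"];hsv=cv2.cvtColor(im,cv2.COLOR_RGB2HSV);m=((hsv[...,0]<28)&(hsv[...,0]>8)&(hsv[...,1]>110)&(hsv[...,2]>50)).astype(np.uint8)
m[:,500:]=0;m[:120]=0;m[280:]=0
v,u=np.nonzero(m);print(len(u),u.min(),u.max(),v.min(),v.max(),u.mean(),v.mean())
for z in(0,.006,.02,.042):print(z,onz(w,u.mean(),v.mean(),z))
cv2.imwrite("pics/m.png",cv2.resize(im[170:260,270:390],(720,540),interpolation=cv2.INTER_CUBIC)[:,:,::-1])
```

```text
[0.54754814 0.06714455] 0.10936614290703589
[39.69374832 41.20983569 41.50934405 40.82213545 40.3392155 ] [67.78803627 68.22386085 68.11707442 67.04178948 66.48362925]
502 316 339 202 229 327.33067729083666 214.496015936255
0 [ 0.46246612 -0.32037631]
0.006 [ 0.46367655 -0.31993457]
0.02 [ 0.46650088 -0.31890383]
0.042 [ 0.47093911 -0.31728411]
```

View pics/m.png

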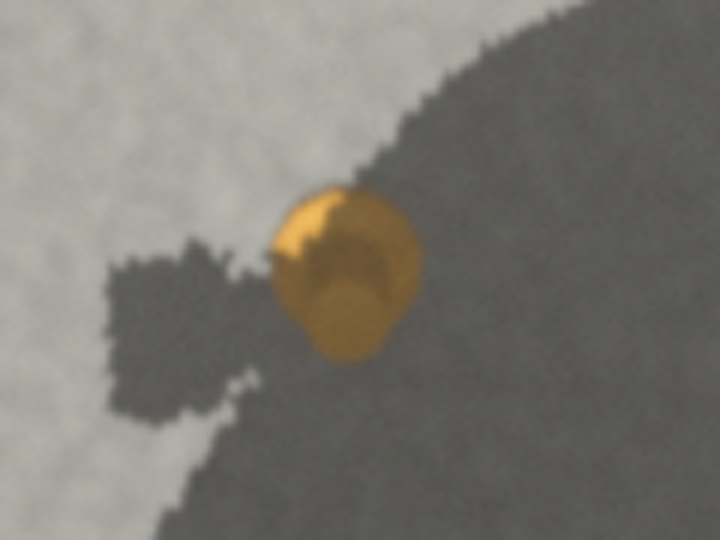

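The zoomed wrist view shows the foot centre at wrist pixel (327.3,212.8) and the stem top at (327.4,223.7).

Run:
```python
from h import *
a,b,w=pickle.load(open("w2.pkl","rb"))
print(onz(w,327.3,212.8,.006),onz(w,327.4,223.7,.042))
c=np.array([.5468,.0674])
for t in(7,8,9):print(t,c+.095*np.array([np.cos(np.radians(t)),np.sin(np.radians(t))]))
# tip by two-view triangulation
o=[ray(b,289,177),ray(a,244.6,258.6)]
A=np.vstack([np.eye(3)-np.outer(d,d)/(d@d) for _,d in o]);y=np.hstack([(np.eye(3)-np.outer(d,d)/(d@d))@p for p,d in o])
print("tip",np.linalg.lstsq(A,y,rcond=None)[0])
# gauge body axis from pointer: tail px in c1 (265,125)
for q in((265,125),(268,160),(272,212)):
    p=onz(b,235+q[0]/5-.4,135+q[1]/5-.4,.086);print(p)
```

```text
[ 0.46517283 -0.31939755] [ 0.46364825 -0.31981609]
7 [0.64109188 0.07897759]
8 [0.64087547 0.08062144]
9 [0.64063039 0.08226127]
tip [0.66126023 0.08157084 0.07981025]
[0.70127752 0.08537751]
[0.68449198 0.08365408]
[0.65970145 0.0813183 ]
```

{"api": "drive_tool", "payload": {"steps": [45,0,1,-36,0,45,0,0,-36,0,45,0,0,-36,0,45,0,0,-36,0,45,0,0,-28,0], "grip_force": 35}}

```text
clock: 26.23
position: [0.466, -0.3155, 0.0232]
tool_rot: [-1.571, 0.001, -1.244]
force: [0.0, 0.1, -0.7]
grip_width: 0.0448
```

{"api": "drive_tool", "payload": {"steps": [25,0,0,0,0,18,0,0,0,0,14,0,0,0,0,8,0,0,0,0,8,0,0,0,0]}}

```text
clock: 26.65
position: [0.4667, -0.3178, 0.0272]
tool_rot: [-1.569, -0.002, -1.246]
force: [0.9, -0.0, 5.2]
grip_width: 0.0101
```

{"api": "drive_tool", "payload": {"steps": [6,0,0,0,0,6,0,0,0,0,6,0,0,0,0,6,0,0,0,0,6,0,0,0,0]}}

```text
clock: 27.07
position: [0.4667, -0.3178, 0.0271]
tool_rot: [-1.569, -0.002, -1.246]
force: [-0.5, 1.5, 12.7]
grip_width: 0.0101
```

Run:
```python
from workcell import monitor, grab_frame
from h import *
s=monitor.observe();print(s['clock'],s['position'],s['force'],s['grip_width'])
```

```text
27.0667 [ 0.4667286  -0.31784342  0.02708155] [-0.53055713  1.51295842 12.72380949] 0.010096821466140361
```

{"api": "drive_tool", "payload": {"steps": [6,0,0,5,0,6,0,0,20,0,6,0,0,35,0,6,0,0,40,0,6,0,0,35,0]}}

```text
clock: 27.48
position: [0.4656, -0.3173, 0.1632]
tool_rot: [-1.57, -0.001, -1.246]
force: [-0.1, -0.5, -0.9]
grip_width: 0.0102
```

{"api": "drive_tool", "payload": {"steps": [6,4,9,20,0,6,9,20,8,0,6,13,29,0,0,6,13,30,0,0,6,13,30,0,0]}}

```text
clock: 27.9
position: [0.5181, -0.1983, 0.1896]
tool_rot: [-1.57, -0.001, -1.247]
force: [1.5, -0.1, -0.1]
grip_width: 0.01
```

{"api": "drive_tool", "payload": {"steps": [6,13,30,0,0,6,13,30,0,0,6,13,30,0,0,6,13,30,0,0,6,13,30,0,0]}}

```text
clock: 28.32
position: [0.5831, -0.0479, 0.1894]
tool_rot: [-1.57, -0.0, -1.246]
force: [0.1, -1.0, -0.5]
grip_width: 0.0103
```

{"api": "drive_tool", "payload": {"steps": [6,13,30,0,0,6,13,30,0,0,6,13,29,0,0,6,13,20,0,0,6,8,11,0,0]}}

```text
clock: 28.73
position: [0.6434, 0.0743, 0.1893]
tool_rot: [-1.569, 0.001, -1.243]
force: [-0.5, 0.1, -0.7]
grip_width: 0.0102
```

{"api": "drive_tool", "payload": {"steps": [6,0,0,0,0,6,0,0,0,0,6,0,0,0,0,6,0,0,0,0,6,0,0,0,0]}}

```text
clock: 29.15
position: [0.6425, 0.0696, 0.1887]
tool_rot: [-1.571, -0.0, -1.247]
force: [0.1, 0.0, -0.7]
grip_width: 0.0102
```

Run:
```python
from workcell import monitor, grab_frame
from h import *
s=monitor.observe();print(s['clock'],s['position'],s['tool_rot'],s['force'],s['grip_width'])
a=grab_frame("side");w=grab_frame("wrist");pickle.dump((a,w),open("w3.pkl","wb"))
x=cv2.resize(a["frame"][170:290,200:350],(750,600),interpolation=cv2.INTER_CUBIC)
cv2.imwrite("pics/w3.png",x[:,:,::-1])
```

```text
29.15 [0.64252105 0.0695872  0.18865191] [-1.57070564e+00 -3.11222928e-04 -1.24728097e+00] [ 0.10184319  0.01432177 -0.68754524] 0.010190711749509376
```

View pics/w3.png

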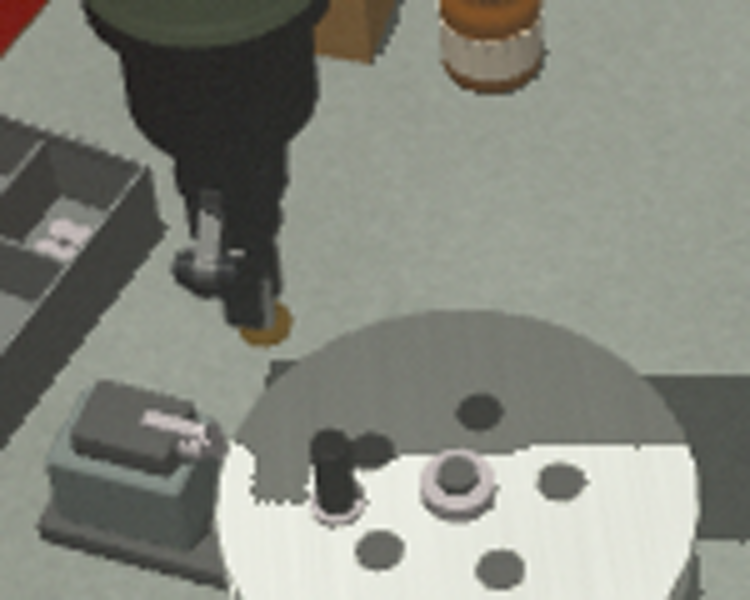

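The marker hangs upright with its foot at (265,325) in the crop, that is side pixel (252.6,234.6).

Run:
```python
from h import *
a,w=pickle.load(open("w3.pkl","rb"))
for z in(.162,.165,.168):print(z,onz(a,252.6,234.6,z))
c,r,_=wheel(pickle.load(open("side.pkl","rb")),(235,225,350,310));print(c)
for q in((244.0,257.6),(244.6,258.2),(243.2,257.2)):
    p=onz(a,*q,.086);d=p-c;print(p,np.degrees(np.arctan2(d[1],d[0])),np.hypot(*d))
```

```text
0.162 [0.63942088 0.06691627]
0.165 [0.63797226 0.06900928]
0.168 [0.63652364 0.07110228]
[0.54658265 0.06818945]
[0.66076933 0.08341925] 7.597063922748091 0.11519784540888364
[0.65864765 0.08437404] 8.217921489845326 0.11322767227306363
[0.66302985 0.08316561] 7.3285278432999075 0.1174062788815162
```

{"api": "drive_tool", "payload": {"steps": [6,1.4,10.8,0,0,6,0,0,-18,0,6,0,0,-22,0,6,0,0,-16,0,6,0,0,-9,0]}}

```text
clock: 29.67
position: [0.6434, 0.0821, 0.1214]
tool_rot: [-1.573, 0.001, -1.246]
force: [0.3, -0.1, -0.5]
grip_width: 0.01
```

{"api": "drive_tool", "payload": {"steps": [6,0,0,-1,0,6,0,0,-1,0,6,0,0,-1,0,6,0,0,0,0,6,0,0,0,0]}}

```text
clock: 30.08
position: [0.6445, 0.0815, 0.1211]
tool_rot: [-1.57, -0.0, -1.246]
force: [-0.7, 0.4, -1.4]
grip_width: 0.0098
```

Run:
```python
from workcell import monitor, grab_frame
from h import *
s=monitor.observe();print(s['clock'],s['position'],s['tool_rot'],s['force'],s['grip_width'])
a=grab_frame("side");w=grab_frame("wrist");pickle.dump((a,w),open("w4.pkl","wb"))
x=cv2.resize(a["frame"][190:290,200:325],(500,400),interpolation=cv2.INTER_CUBIC);y=cv2.resize(w["frame"],(300,225))
o=np.zeros((400,800,3),np.uint8);o[:,:500]=x;o[:225,500:]=y
cv2.imwrite("pics/w4.png",o[:,:,::-1])
```

```text
30.0833 [0.64451059 0.08149922 0.1211079 ] [-1.56965817e+00 -1.60645445e-04 -1.24613952e+00] [-0.67712398  0.39830969 -1.39894087] 0.00982599757280796
```

View pics/w4.png

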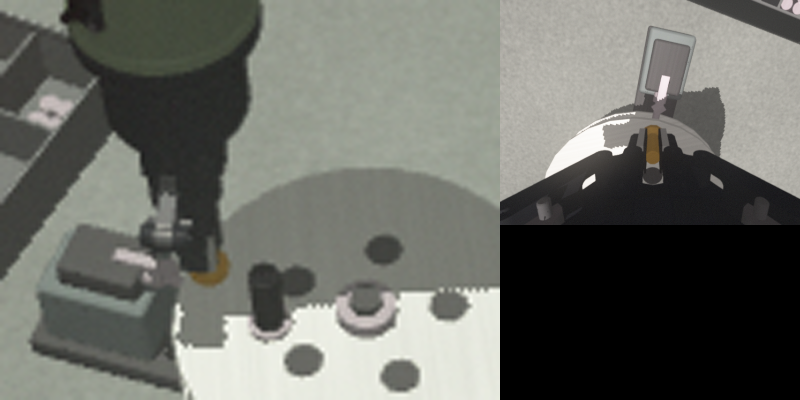

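The wrist view shows the foot on the extended line of the pointer. I lower it gently.

{"api": "drive_tool", "payload": {"steps": [6,-0.3,-0.8,-0.8,0,6,0,0,-0.8,0,6,0,0,-0.7,0,6,0,0,-0.5,0,6,0,0,0,0]}}

```text
clock: 30.6
position: [0.6438, 0.0806, 0.1173]
tool_rot: [-1.571, 0.0, -1.246]
force: [-0.3, -0.6, -1.6]
grip_width: 0.0098
```

{"api": "drive_tool", "payload": {"steps": [6,0,0,-0.4,0,6,0,0,-0.4,0,6,0,0,-0.2,0,6,0,0,0,0,6,0,0,0,0]}}

```text
clock: 31.02
position: [0.6439, 0.0807, 0.1171]
tool_rot: [-1.57, -0.0, -1.246]
force: [-3.6, 0.3, 8.6]
grip_width: 0.0103
```

{"api": "drive_tool", "payload": {"steps": [6,0,0,0.5,0,14,0,0,0,0,18,0,0,0,0,24,0,0,0,0,30,0,0,0,0]}}

```text
clock: 31.43
position: [0.6438, 0.0806, 0.1169]
tool_rot: [-1.571, 0.0, -1.246]
force: [0.4, -0.6, 1.1]
grip_width: 0.0299
```

{"api": "drive_tool", "payload": {"steps": [30,0,0,0,0,30,0,0,8,0,30,0,0,15,0,30,0,0,25,0,30,0,0,35,0]}}

```text
clock: 31.85
position: [0.6427, 0.0805, 0.1995]
tool_rot: [-1.574, 0.001, -1.246]
force: [0.4, -0.2, 0.2]
grip_width: 0.0302
```

{"api": "drive_tool", "payload": {"steps": [30,0,0,20,0,30,-10,-35,0,0,30,-10,-38,0,0,30,-10,-38,0,0,30,-10,-38,0,0]}}

```text
clock: 32.27
position: [0.6032, -0.0698, 0.2208]
tool_rot: [-1.57, -0.0, -1.246]
force: [1.3, -0.7, 0.0]
grip_width: 0.0299
```

{"api": "drive_tool", "payload": {"steps": [30,-10,-38,0,0,30,-10,-38,0,0,30,-10,-20,0,0,30,0,0,0,0,30,0,0,0,0]}}

```text
clock: 32.68
position: [0.5734, -0.1657, 0.2207]
tool_rot: [-1.57, -0.0, -1.249]
force: [0.3, 1.1, 0.1]
grip_width: 0.0299
```

Run:
```python
from workcell import monitor, grab_frame
from h import *
s=monitor.observe();print(s['clock'],s['position'],s['force'])
a=grab_frame("side");b=grab_frame("top");pickle.dump((a,b),open("w5.pkl","wb"))
o=np.zeros((400,800,3),np.uint8)
o[:,:400]=cv2.resize(a["frame"][200:320,220:340],(400,400),interpolation=cv2.INTER_CUBIC);o[:,400:]=cv2.resize(b["frame"][135:255,235:355],(400,400),interpolation=cv2.INTER_CUBIC)
cv2.imwrite("pics/w5.png",o[:,:,::-1])
c,r,_=wheel(b,(235,170,355,285));print(c,r)
hsv=cv2.cvtColor(b["frame"][170:200,275:305],cv2.COLOR_RGB2HSV);m=(hsv[...,1]>110)&(hsv[...,2]>60);v,u=np.nonzero(m);u=u+275;v=v+170;print(len(u),u.min(),u.max(),v.min(),v.max())
for z in(.096,.11):
    p=onz(b,u.mean(),v.mean(),z);d=p-c;print(p,np.hypot(*d),np.degrees(np.arctan2(d[1],d[0])))
p=onz(b,289,177,.086)-c;print("tip",np.degrees(np.arctan2(p[1],p[0])))
```

```text
32.6833 [ 0.5733933  -0.16574381  0.22066654] [0.33031323 1.10635329 0.08680578]
[0.54757504 0.06718153] 0.10940813572778108
86 286 294 177 188
[0.64290684 0.07883286] 0.09604117356330728 6.96806168482021
[0.63886666 0.07812442] 0.09194512908450428 6.835284790520577
tip 7.1858746987695925
```

View pics/w5.png

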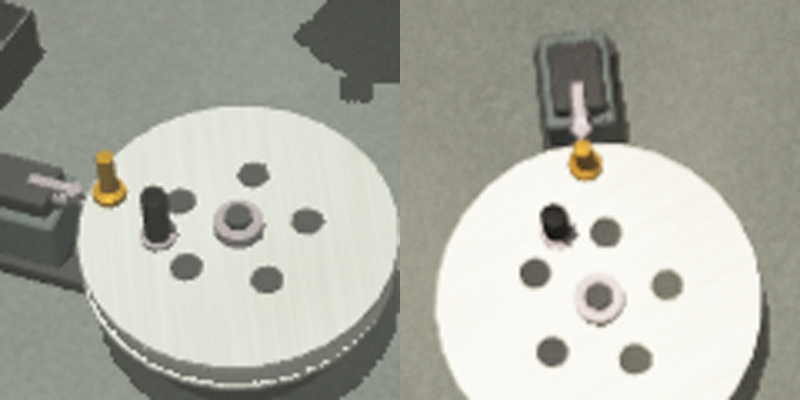

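The marker stands upright abreast of the pointer, and the wheel has not moved: the holes are where they were. I hand the job in.

```bash
python3 -c "
from workcell import workorder
print(workorder.job_done())"
```

```text
the job is handed in; nothing more can be done
None
```

The higher bump is under the feeler, as near as I can tell by feel, and the brass marker stands upright on the pulley abreast of the pointer. I handed the job in at about 33 s.

- **Finding the bump:** I turned the pulley by its knob at up to 24°/s through about 195°, which showed both bumps. The second resisted with about 20 N above the bearing friction; the first gave about 11 N. I then crossed the higher one slowly in both directions. Equal forces from the two sides put the crest at a knob angle of 32.2°, give or take about 0.3°.
- **Setting it:** With the force off, the knob rested at 31.9°. After I let go, the camera put it at about 32°. It took several small corrections back and forth over the crest to get there.
- **Marker:** It went down with about 9 N and was then released. The last top view put it about 95 mm from the axis at 7.0°; the pointer tip measured 7.2°. By eye the wheel's holes had not moved after the placing, and the gauge looked undisturbed. The arm ended clear of everything.

**Disagreements:**
- The forces ran higher than the stated 12 N, and I never felt a push onward past the crest. The crest therefore rests on comparing the two directions, not on a drop in force.
- The pointer's direction differed between cameras: about 7° from the top view and 7.3 to 9° from the side view. I aimed for about 7.3°.

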